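# Seat the forming plate of a bench bun former

### The job

The round forming plate of the bun former is sitting up too high because the notch in its rim is not over the locating pin. With a fingertip, push the plate round by its finger peg until the notch is over the pin, then press the plate down until it is fully seated. Do not lift the plate, and leave the other things on the bench where they stand.

Things in the scene. Friction and masses are not known exactly. Their poses are not given: they have to be found in the camera images.
- former: the bun former's base, fixed to the bench: a white round housing 236 mm across and 34 mm high, with a black rubber disc on top under the plate. Origin on the bench at its centre, on the plate's vertical turning axis. Its x axis points to the stop post: a dark steel block 26 mm wide that stands 90 to 110 mm from the centre, 52 mm high. The base's yaw varies.
- pin (a point): the locating pin: a level round steel pin 12 mm in diameter that sticks out of the stop post toward the centre, from 90 to 68 mm from the axis; its axis is 46 mm above the bench, its top 52 mm. This point lies on the pin's axis, 77 mm from the turning axis. The pin stands still.
- plate_top (a point): the forming plate, a flat aluminium disc 170 mm across, 12 mm thick, with four shallow round cups drawn on its top; this point is at its centre, level with its top. At the start its top is 65.5 mm and its underside 53.5 mm above the bench, 1.5 mm clear of the pin; seated, the top is 52 mm above the bench, flush with the top of the pin.
- notch (a point): the notch in the aluminium forming plate's rim: 18 mm wide with straight sides, open at the rim, its floor 62 mm from the axis. This point lies in the middle of the notch, half-way up the plate, 77 mm from the axis; it turns and sinks with the plate. The plate goes down only where the notch is over the pin; the pin's round top helps to centre a notch up to about 4 mm off.
- peg (a point): the finger peg: an upright round steel peg 16 mm in diameter, 28 mm high above the plate's top, fixed on the plate 66 mm from the axis, straight across from the notch. This point is half-way up the peg, 14 mm above the plate's top. Pushing it sideways turns the plate either way; friction takes about 0.12 N m (2 N at the peg), and the plate stays where it is left.
- hub_top (a point): middle of the top of the steel hub cap at the plate's centre, 26 mm in diameter, 8 mm above the plate's top (73.5 mm above the bench at the start, 60 mm seated). It goes down with the plate but does not turn. A good place to press; a press anywhere on the plate works as well.
- press (a joint): how far the plate has been pressed down (m): about 0 at the start, 0.0135 fully seated, negative if lifted. A tight fit holds it where it is left; pressing takes 3 to 6 N until the plate meets its seat.
- plate (a joint): the plate's turn about the vertical axis (rad), counter-clockwise from above; the notch is over the pin at 0 and at 6.283, and the peg then lies on the far side of the axis from the post. It starts between 0.9 and 5.4; it can turn on to -3.2 and to 9.5.
- cutter_mid (a point): bystander: a loose steel ring cutter, 72 mm across, 40 mm high; this point is its centre, half-way up.
- cup_mid (a point): bystander: a loose open steel cup, 72 mm across the rim, 75 mm high; this point is its centre, half-way up.
- shaker_mid (a point): bystander: a loose closed white plastic shaker, 60 mm across, 95 mm high; this point is its centre, half-way up.
Mind the look-alikes: they are no part of the job. What is shaped like the former but blue is not meant.

How it is judged:
At the end, for the whole second after the job is handed in: The plate is down to within 1.5 mm of its seat, its notch over the pin (centres within 5 mm seen from above) and still, and no bystander has moved more than 25 mm (value of joint press above 0.012 m and horizontal distance between notch and pin below 0.005 m and velocity of joint plate between -0.05 and 0.05 rad/s and distance of each of cutter_mid, cup_mid, shaker_mid from where it was at the start of the episode below 0.025 m); the robot touches nothing.
It fails at once if the plate is lifted more than 5 mm above its starting height (value of joint press below -0.005 m).
It fails at once if a bystander is moved or lifted by more than 25 mm (distance of any of cutter_mid, cup_mid, shaker_mid from where it was at the start of the episode above 0.025 m).
It also fails if it takes over 64 s, if anything falls off the work surface, if the arm or the gripper's body presses on something with over 40 N, if the wrist force passes 120 N, or if a joint passes its speed limit or range.

### The arm

A 7-joint arm with a two-finger parallel gripper is mounted at the origin on the work surface. World frame = base frame: x ahead of the robot, y to its left, z up, the work surface at z = 0. Lengths are in m, angles in rad, forces in N, time in s.
With the tool pointing down it reaches from about 0.4 to 0.85 m from the base axis. Payload 4.5 kg.
Tool frame: the origin (TCP) lies at the very end of the fingers, on their centre line; the grasp point (between the pads) lies 19 mm behind it (tcp_to_grasp is the z of the grasp point in the tool frame, in m); z points along the fingers, y is the line along which they close (so a half turn about z gives the same grasp; the last joint's range is limited). The gripper opens to 88 mm and grips with 3 to 60 N. Pads are 18 mm wide; open, the fingers measure 123 mm over their backs; the gripper's body (75 mm by 187 mm) begins 45 mm behind the grasp point.
Start: joints at [1.162, 0.689, -0.195, 1.565, 0.157, 0.902, -0.215], TCP at [0.268, -0.565, 0.206] pointing down, gripper open.
Joint ranges: [-3.01, 3.01], [-0.46, 2.08], [-1.47, 1.51], [0.13, 2.56], [-1, 4.14], [0.04, 2.09], [-2.66, 2.66]. Speed limits (rad/s): [2.57, 2.57, 3.14, 3.14, 3.14, 3.14, 3.14].

### API

Orientations are given as a unit quaternion [x, y, z, w].
In Python, from plant import * gives the robot as it stands. The module is installed in compiled form; this text tells all that it offers.
- The arm moves only by the shell command python3 -m jog 'ROWS' [OPENING] [FORCE]. ROWS is JSON, a list that holds one entry, the list of rows, each a list of 6 numbers: the shift along the tool's x, y, z in m, then the turn, a rotation vector about the tool's x, y, z in rad. In form: [[[dx, dy, dz, ax, ay, az], ...]]. A call has 1 to 12 rows; each row shifts and turns the commanded pose from where the row before left it, along the tool's axes as they then stand; what a row does not reach is not made up. A row lasts 1/8 s, in which the tool goes at most 62.5 mm and 10.7 degrees, less where a joint would pass 70% of its speed; a pose out of reach is approached as far as the arm can. A call with a gripper value outside its range is refused whole. OPENING is the finger opening in m, from 0 to 0.0881, set as the call begins (- or left out, the last holds). The fingers move at their own pace and stop on an object; FORCE is the grip in N (left out, the last holds). Time passes only in rows, so rows that do not move let the fingers close. It gives the time, the measured TCP pose, the force, the opening and the grip force at its end, in the units of the state.
- get_state(): the state, without advancing time (a new reading comes with each control period).
- snapshot(name): name is "side" or "top"; returns a dict with "frame" (480x640x3 uint8, red, green, blue), "mtx" (3x3 intrinsics, pixels), "xyz" and "orientation" of the camera in the world. Camera axes: x right, y down, z forward; pixel columns grow to the right and rows downward; lengths in m; the calibration is good to about 2 mm. A picture is of the moment at which its call begins. There is no depth.
- finish_job(): hands the job in; it is judged then, once.
The state is a dict: "clock": time; "q": joint angles; "qd": joint speeds; "joint_torque": joint torques, N m; "tool_pos": TCP position; "eef_rot": TCP orientation; "contact_force": force on the tool from outside, world axes, zero at the start; "moment": the same for the moment, N m; "opening": opening from 0.0 (shut) to 1.0 (fully open); "finger_force": force on a finger pad.
Only numpy, scipy, OpenCV 4.12 (cv2) and the standard library are available. Lean on these libraries where they do the work, as an engineer would, in place of code of your own. Each camera call takes 0.05 s, during which the arm holds its last target. There are 200 camera calls.

## Working session

There is one attempt and no reset: what is moved stays moved. The work goes in short steps, Python scripts to look and compute and a shell command to move; the robot and the scene stay as the last step left them, time stands still between calls to the robot, and variables do not carry over. Pictures are saved under pics/ and viewed, at most 10 in all, crops included, and the job is handed in when it is done.

```bash
mkdir -p pics; python3 - <<'E'
from plant import *
import cv2,numpy as np
for n in("top","side"):
    s=snapshot(n); cv2.imwrite(f"pics/{n}0.png",s["frame"][:,:,::-1]); print(n,s["mtx"],s["xyz"],s["orientation"])
st=get_state(); print(st)
E
```

```text
top [[525.88661806   0.         315.5834471 ]
 [  0.         525.88661806 240.80638424]
 [  0.           0.           1.        ]] [ 0.37732129 -0.02407785  1.1589384 ] [ 0.71484209 -0.69839124  0.02527651 -0.02472973]
side [[519.89574212   0.         324.3574832 ]
 [  0.         519.89574212 236.05333996]
 [  0.           0.           1.        ]] [0.06693046 0.60279821 0.97052302] [-0.24996148  0.90898081 -0.31887888  0.09792548]
{'clock': 0.1, 'q': array([ 1.16179954,  0.68990826, -0.19453067,  1.56617371,  0.15728335,
        0.90250897, -0.2150939 ]), 'qd': array([-0.00061942, -0.00070033,  0.00075043, -0.00321348, -0.00205225,
        0.00010103,  0.00123199]), 'joint_torque': array([-2.62851878e-03, -5.28497493e+01, -1.27147414e+00, -1.53837901e+01,
       -5.25936310e-02,  1.95313973e-03, -2.56464563e-05]), 'tool_pos': array([ 0.26750724, -0.56420432,  0.20560313]), 'eef_rot': array([ 9.75583091e-01,  2.19629199e-01, -2.23001092e-04, -7.73070504e-04]), 'contact_force': array([-0.53817014, -0.62728831,  0.55609091]), 'moment': array([ 0.0167644 ,  0.05390801, -0.00752417]), 'finger_force': 0.0, 'opening': 1.0014684454395038}
```

View pics/top0.png

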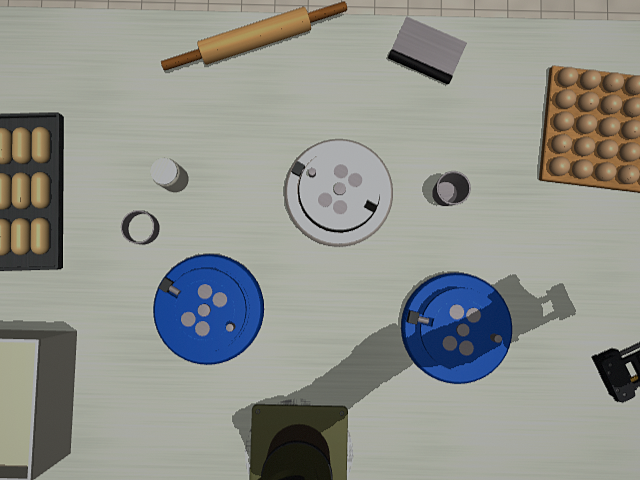

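View pics/side0.png

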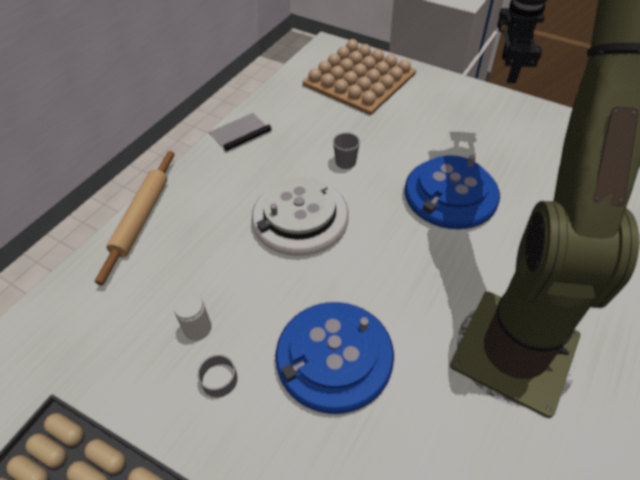

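Candidates in the top view are the white former at (338,192), the blue one at (208,309) and the blue one at (457,328). Only the white one fits the description; the blue ones are look-alikes. On the white one the dark post is near (298,169), the peg near (312,173) and the notch near (371,206). I'll measure these and check them in an enlarged crop.

```bash
cat >h.py <<'E'
from plant import *
import cv2,numpy as np
from scipy.spatial.transform import Rotation as R
def ray(s,u,v,z):
    d=R.from_quat(s["orientation"]).apply(np.linalg.inv(s["mtx"])@[u,v,1]); c=np.array(s["xyz"])
    return c+d*(z-c[2])/d[2]
def proj(s,p):
    q=s["mtx"]@R.from_quat(s["orientation"]).inv().apply(np.array(p)-s["xyz"]); return q[:2]/q[2]
def comps(m,a=8):
    n,l,st,c=cv2.connectedComponentsWithStats(m.astype(np.uint8)); return [(c[i].round(1),st[i]) for i in range(1,n) if st[i,4]>=a]
E
python3 - <<'E'
from h import *
s=snapshot("top"); f=s["frame"]; g=f.min(2).astype(int)
c=f[130:255,275:400]; cv2.imwrite("pics/crop1.png",cv2.resize(c[:,:,::-1],(600,600),interpolation=cv2.INTER_CUBIC))
m=np.zeros(g.shape,bool); m[130:255,275:400]=g[130:255,275:400]<90
for cc,st in comps(m): print("dark",cc,st,ray(s,*cc,.052).round(4))
# housing contour: white brighter than bench
print(f[145:150,338],f[125,338],f[192,288:296])
E
```

```text
dark [297.6 188.3] [284 148  51  98 331] [0.5667 0.0168 0.052 ]
dark [311.5 174.7] [308 172   8   5  19] [ 0.5966 -0.0121  0.052 ]
dark [339.7 215. ] [298 180  81  53 349] [ 0.5117 -0.0738  0.052 ]
[[172 174 175]
 [172 173 175]
 [172 174 176]
 [172 174 176]
 [172 174 175]] [173 174 167] [[175 177 179]
 [174 175 177]
 [173 175 176]
 [172 173 175]
 [172 174 176]
 [173 174 176]
 [173 174 176]
 [174 176 177]]
```

View pics/crop1.png

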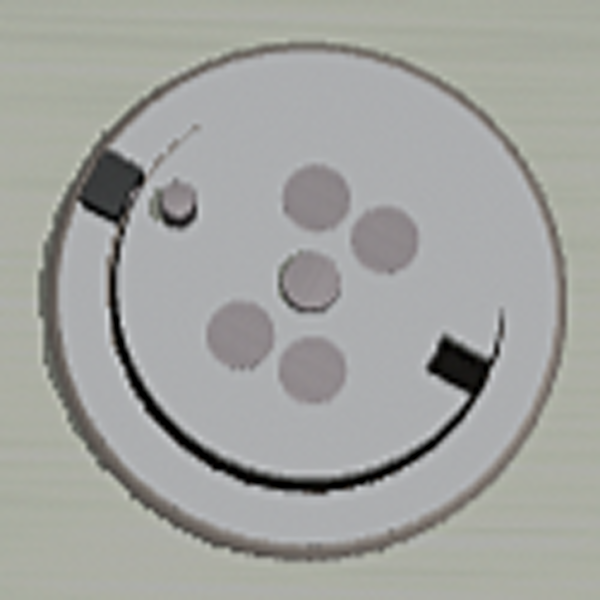

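The crop confirms the white former. Converted to full-frame pixels: hub (339,188), peg top (312,171), post (298,168), notch (371,206). So the plate is roughly half a turn off.

```bash
python3 - <<'E'
from h import *
s=snapshot("top"); f=s["frame"].astype(int)
m=np.zeros(f.shape[:2],bool); w=np.s_[145:240,300:382]; m[w]=((f[...,0]-f[...,1]>5)&(f[...,0]>110))[w]
for cc,st in comps(m,12): print("pink",cc,st[4],ray(s,*cc,.0735).round(4))
hub=ray(s,339.4-.0,188.2,.0735);peg=ray(s,312.3,171.3,.0935);post=ray(s,298.3,168.5,.052);no=ray(s,370.8,206.3,.0655)
g=f.min(2); lab=[c for c in comps(g<90,100)]
print(hub,peg,post,no)
for n,p in(("peg",peg),("post",post),("notch",no)):
    d=(p-hub)[:2]; print(n,np.hypot(*d),np.degrees(np.arctan2(d[1],d[0])))
# by-standers
for n,u,v,z in(("shaker",165,172,.095),("cup",453,187,.075),("cutter",140,227,.04)): print(n,ray(s,u,v,z).round(3))
# housing fit from brownish side / edge
e=cv2.Canny(s["frame"],40,120); 
t=get_state(); print(R.from_quat(t["eef_rot"]).as_matrix().round(3))
si=snapshot("side"); print("side hub proj",proj(si,hub),"peg",proj(si,peg),"post",proj(si,post))
E
```

```text
pink [340.4 171.1] 101 [ 0.6014 -0.0725  0.0735]
pink [311.9 171.5] 26 [ 0.5991 -0.013   0.0735]
pink [355.  179.7] 97 [ 0.5839 -0.1033  0.0735]
pink [339.8 188.4] 79 [ 0.5649 -0.0719  0.0735]
pink [324.7 199.4] 110 [ 0.541  -0.041   0.0735]
pink [339.8 207. ] 112 [ 0.5258 -0.0727  0.0735]
pink [372.5 231.4] 42 [ 0.4765 -0.1415  0.0735]
[ 0.56527271 -0.07109408  0.0735    ] [ 0.59548098 -0.01397703  0.0935    ] [0.60931215 0.01638221 0.052     ] [ 0.52993361 -0.13796192  0.0655    ]
peg 0.0646134368659375 62.1263709784127
post 0.09793656832484085 63.27729203495421
notch 0.07563174582572418 -117.85608481404883
shaker [0.587 0.287 0.095]
cup [ 0.573 -0.307  0.075]
cutter [0.477 0.352 0.04 ]
[[ 0.904  0.429 -0.001]
 [ 0.429 -0.904  0.001]
 [-0.    -0.001 -1.   ]]
side hub proj [298.21841636 200.33411585] peg [273.02732031 205.36829688] post [262.39955979 223.56262719]
```

Plate is about 179° off. I'll push the peg clockwise by half a turn. First I close the fingers and move over to the start side of the peg at a safe height.

```bash
python3 -m jog '[[[0.043,-0.0318,0,0,0,0],[0.043,-0.0318,0,0,0,0],[0.043,-0.0318,0,0,0,0],[0.043,-0.0318,0,0,0,0],[0.043,-0.0318,0,0,0,0],[0.043,-0.0318,0,0,0,0],[0.043,-0.0318,0,0,0,0],[0.043,-0.0318,0,0,0,0],[0.043,-0.0318,0,0,0,0],[0.043,-0.0318,0,0,0,0],[0.043,-0.0318,0,0,0,0],[0.043,-0.0318,0,0,0,0]]]' 0 20
python3 -m jog '[[[0,0,0,0,0,-0.184],[0,0,0,0,0,-0.184],[0,0,0,0,0,-0.184],[0,0,0,0,0,-0.184],[0,0,0,0,0,-0.184],[0,0,0,0,0,-0.184],[0,0,0,0,0,-0.184],[0,0,0,0,0,-0.184],[0,0,0,0,0,-0.184],[0,0,0,0,0,-0.184],[0,0,0,0,0,-0.184],[0,0,0,0,0,-0.184]]]'
cat >rel.py <<'E'
from h import *
C=np.array([.565,-.0715]); t=get_state(); M=R.from_quat(t["eef_rot"]).as_matrix(); p=t["tool_pos"]
d=p[:2]-C; print("tcp",p.round(4),"yaw",np.degrees(np.arctan2(M[1,0],M[0,0])).round(1),"in tool xy rel hub",(M[:2,:2].T@d).round(4),"tilt",M[:,2].round(3),"q",t["q"].round(2),"F",t["contact_force"].round(1),"clk",round(t["clock"],2))
E
python3 rel.py
```

```text
clock: 1.75
tool_pos: [0.5712, 0.0027, 0.2063]
eef_rot: [0.976, 0.22, 0.0, 0.0]
contact_force: [0.8, -0.0, -0.4]
opening: 0.003
finger_force: 0.0
clock: 3.25
tool_pos: [0.5705, 0.0009, 0.2062]
eef_rot: [0.24, 0.971, -0.0, -0.0]
contact_force: [-0.2, -0.3, -0.1]
opening: 0.004
finger_force: 0.0
tcp [0.5705 0.0009 0.2062] yaw 152.2 in tool xy rel hub [0.0289 0.0666] tilt [-0. -0. -1.] q [ 0.35  0.71 -0.76  1.72  0.58  0.96  0.45] F [-0.2 -0.3 -0.1] clk 3.25
```

```bash
python3 -m jog '[[[0,0,0.013,0,0,0],[0,0,0.013,0,0,0],[0,0,0.013,0,0,0],[0,0,0.013,0,0,0],[0,0,0.013,0,0,0],[0,0,0.013,0,0,0],[0,0,0.013,0,0,0],[0,0,0.013,0,0,0],[0,0,0.013,0,0,0],[0,0,0.012,0,0,0],[-0.006,0,0,0,0,0],[-0.006,0,0,0,0,0]]]'
python3 -m jog '[[[-0.0058,0.0012,0,0,0,0.087],[-0.0058,0.0012,0,0,0,0.087],[-0.0058,0.0012,0,0,0,0.087],[-0.0058,0.0012,0,0,0,0.087],[-0.0058,0.0012,0,0,0,0.087],[-0.0058,0.0012,0,0,0,0.087],[-0.0058,0.0012,0,0,0,0.087],[-0.0058,0.0012,0,0,0,0.087],[-0.0058,0.0012,0,0,0,0.087]]]'
python3 rel.py
```

```text
clock: 4.75
tool_pos: [0.5819, -0.0046, 0.0776]
eef_rot: [0.243, 0.97, 0.0, 0.0]
contact_force: [-0.3, -0.2, 0.3]
opening: 0.002
finger_force: 0.0
clock: 5.88
tool_pos: [0.624, -0.0356, 0.078]
eef_rot: [0.596, 0.803, 0.001, 0.001]
contact_force: [-0.2, -0.7, 0.0]
opening: 0.004
finger_force: 0.0
tcp [ 0.624  -0.0356  0.078 ] yaw 106.8 in tool xy rel hub [0.0173 0.0669] tilt [ 0.002  0.    -1.   ] q [ 0.23  0.88 -0.45  1.66  0.54  0.72 -0.2 ] F [-0.2 -0.7  0. ] clk 5.88
```

```bash
python3 - <<'E'
from h import *
a=snapshot("side")["frame"][150:270,220:380]; b=snapshot("top")["frame"][130:250,260:420]
cv2.imwrite("pics/chk2.png",cv2.resize(np.hstack([a,b])[:,:,::-1],(800,300),interpolation=cv2.INTER_CUBIC))
E
```

```text
(no output)
```

View pics/chk2.png

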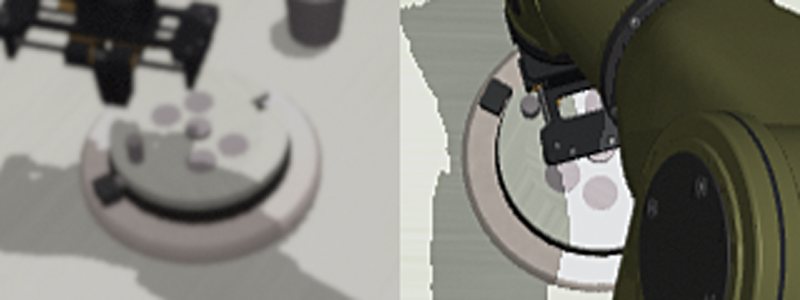

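```bash
python3 - <<'E'
from h import *
s=snapshot("side"); t=get_state(); M=R.from_quat(t["eef_rot"]).as_matrix(); p=t["tool_pos"]
print(proj(s,p),proj(s,p+.04*M[:,1]),proj(s,p-.04*M[:,1]),proj(s,p-.06*M[:,2]))
cv2.imwrite("pics/chk3.png",cv2.resize(s["frame"][110:260,210:410][:,:,::-1],(800,600),interpolation=cv2.INTER_CUBIC))
E
```

```text
[269.04923976 199.47971564] [252.91766034 196.65341291] [285.35731612 202.33694118] [266.38226835 181.34096553]
```

View pics/chk3.png

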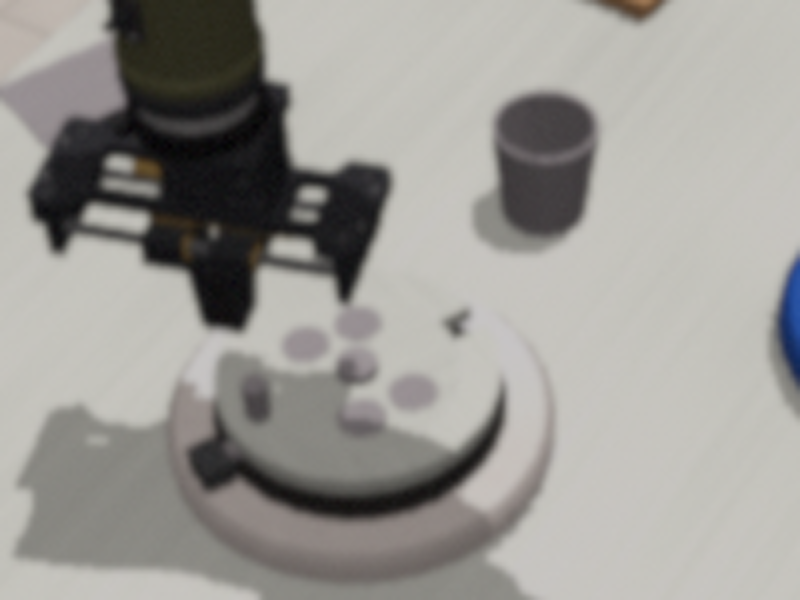

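The fingers are shut and the peg has not moved. The tip appears at (266,191) in the side view, but the reported TCP projects to (269,199), so the finger seems to have passed above the peg. I'll check the offset against the first pictures too.

```bash
python3 - <<'E'
from h import *
p=np.array([.2675,-.5642,.2056]); y=np.array([.429,-.904,0])
for n in("top","side"):
    s=snapshot(n)
    for k in(-.053,0,.053): print(n,proj(s,p+k*y).round(1))
a=cv2.imread("pics/side0.png")[20:120,460:580]; b=cv2.imread("pics/top0.png")[325:425,520:640]
cv2.imwrite("pics/chk4.png",np.hstack([cv2.resize(i,None,fx=3.33,fy=3.33,interpolation=cv2.INTER_CUBIC) for i in(a,b)]))
E
```

```text
top [587.9 358.7]
top [614.4 346.4]
top [640.8 334.3]
side [507.7  94.3]
side [505.2  81.3]
side [502.7  68.9]
```

View pics/chk4.png

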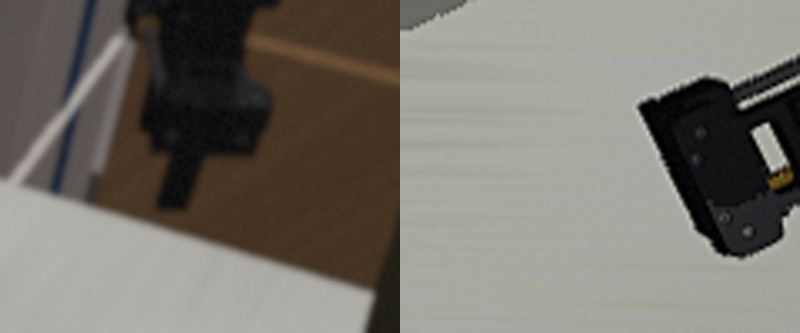

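At both places the gripper sits about 26 mm higher in the images than the reported TCP height. It shows as 8 to 12 px up in the side view and as a matching outward shift in the top view. So the finger really passed above the peg. I'll go back round to the start side and go lower there, about 25 mm, watching the force.

```bash
python3 -m jog '[[[0.0058,0.0012,0,0,0,-0.087],[0.0058,0.0012,0,0,0,-0.087],[0.0058,0.0012,0,0,0,-0.087],[0.0058,0.0012,0,0,0,-0.087],[0.0058,0.0012,0,0,0,-0.087],[0.0058,0.0012,0,0,0,-0.087],[0.0058,0.0012,0,0,0,-0.087],[0.0058,0.0012,0,0,0,-0.087],[0.0058,0.0012,0,0,0,-0.087],[0.006,-0.006,0,0,0,0],[0.008,-0.006,0,0,0,0],[0,0,0,0,0,0]]]' >/dev/null
python3 rel.py
python3 -m jog '[[[0,0,0.004,0,0,0],[0,0,0.004,0,0,0],[0,0,0.004,0,0,0],[0,0,0,0,0,0]]]'
python3 - <<'E'
from h import *
s=snapshot("side"); p=get_state()["tool_pos"]; print(proj(s,p), proj(s,p+[0,0,.027]))
cv2.imwrite("pics/chk5.png",cv2.resize(s["frame"][140:260,210:370][:,:,::-1],(800,600),interpolation=cv2.INTER_CUBIC))
E
```

```text
tcp [0.5817 0.007  0.0774] yaw 151.9 in tool xy rel hub [0.0223 0.0771] tilt [-0.001 -0.001 -1.   ] q [ 0.26  0.88 -0.63  1.79  0.75  0.73  0.3 ] F [-0.   0.2  0.1] clk 7.62
clock: 8.12
tool_pos: [0.5826, 0.0077, 0.0648]
eef_rot: [0.243, 0.97, -0.0, -0.0]
contact_force: [0.1, 0.0, -0.1]
opening: 0.006
finger_force: 0.0
[273.39027495 221.84946012] [272.25533564 214.07100555]
```

View pics/chk5.png

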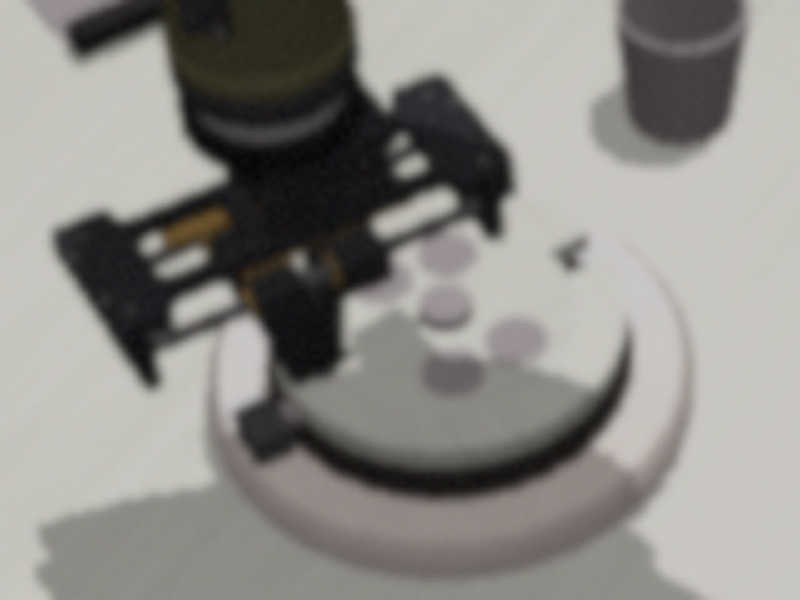

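Tip bottom is at (271,215), which matches the reported TCP raised by 27 mm (272,214). Continuing down while watching the force.

```bash
python3 -m jog '[[[0,0,0.002,0,0,0],[0,0,0.002,0,0,0],[0,0,0,0,0,0]]]' | grep -E "pos|contact"
python3 -m jog '[[[0,-0.005,0.002,0,0,0],[0,-0.004,0.002,0,0,0],[0,0,0.003,0,0,0],[0,0,0,0,0,0]]]'
```

```text
tool_pos: [0.5827, 0.0076, 0.0612]
contact_force: [0.2, -0.1, 0.7]
clock: 9.05
tool_pos: [0.5784, -0.0003, 0.0541]
eef_rot: [0.243, 0.97, -0.0, -0.0]
contact_force: [-0.7, 0.3, 0.5]
opening: 0.005
finger_force: 0.0
```

No contact 11 mm below the plate's nominal top, so the height offset is real. Starting the push.

```bash
python3 -m jog '[[[-0.005,0,0.001,0,0,0],[-0.0058,0.0012,0.001,0,0,0.087],[-0.0058,0.0012,0,0,0,0.087],[-0.0058,0.0012,0,0,0,0.087],[-0.0058,0.0012,0,0,0,0.087]]]'; python3 rel.py
```

```text
clock: 9.68
tool_pos: [0.6042, -0.0116, 0.0523]
eef_rot: [0.408, 0.913, 0.0, -0.001]
contact_force: [-2.4, 1.2, 0.2]
opening: 0.004
finger_force: 1.1
tcp [ 0.6042 -0.0116  0.0523] yaw 131.8 in tool xy rel hub [0.0185 0.0691] tilt [-0.001  0.001 -1.   ] q [ 0.24  0.92 -0.53  1.73  0.69  0.69  0.06] F [-2.4  1.2  0.2] clk 9.68
```

Contact: 2.7 N, as expected for the peg. Continuing the arc.

```bash
python3 -m jog '[[[-0.0058,0.0002,0,0,0,0.087],[-0.0058,0.0002,0,0,0,0.087],[-0.0058,0.0012,0,0,0,0.087],[-0.0058,0.0012,0,0,0,0.087],[-0.0058,0.0012,0,0,0,0.087],[-0.0058,0.0012,0,0,0,0.087],[-0.0058,0.0012,0,0,0,0.087],[-0.0058,0.0012,0,0,0,0.087],[-0.0058,0.0012,0,0,0,0.087],[-0.0058,0.0012,0,0,0,0.087],[-0.0058,0.0012,0,0,0,0.087],[-0.0058,0.0012,0,0,0,0.087]]]'>/dev/null; python3 rel.py
```

```text
tcp [ 0.6352 -0.0728  0.0528] yaw 72.0 in tool xy rel hub [0.0204 0.0672] tilt [ 0.004  0.002 -1.   ] q [ 0.2   0.91 -0.29  1.63  0.38  0.65 -0.6 ] F [ 3.2  1.9 -0.7] clk 11.18
```

```bash
python3 -m jog '[[[-0.006,0.0014,0,0,0,0.087],[-0.006,0.0014,0,0,0,0.087],[-0.006,0.0014,0,0,0,0.087],[-0.006,0.0014,0,0,0,0.087],[-0.0058,0.0014,0,0,0,0.087],[-0.0058,0.0012,0,0,0,0.087],[-0.0058,0.0012,0,0,0,0.087],[-0.0058,0.0012,0,0,0,0.087],[-0.0058,0.0012,0,0,0,0.087],[-0.0058,0.0012,0,0,0,0.087],[-0.0058,0.0012,0,0,0,0.087],[-0.0058,0.0012,0,0,0,0.087]]]'>/dev/null; python3 rel.py
```

```text
tcp [ 0.5985 -0.1327  0.0529] yaw 12.2 in tool xy rel hub [0.0199 0.0668] tilt [ 0.005 -0.001 -1.   ] q [ 0.16  0.88 -0.03  1.73  0.04  0.53 -1.25] F [ 2.  -1.4  0.4] clk 12.68
```

```bash
python3 -m jog '[[[-0.0058,0.0014,0,0,0,0.087],[-0.0058,0.0012,0,0,0,0.087],[-0.0058,0.0012,0,0,0,0.087],[-0.0058,0.0012,0,0,0,0.087],[-0.0058,0.0012,0,0,0,0.087],[-0.0058,0.0012,0,0,0,0.087],[0,0,0,0,0,0]]]'>/dev/null; python3 rel.py
python3 - <<'E'
from h import *
a=snapshot("side"); b=snapshot("top")
C=(.565,-.0715)
for n,z,r,th in(("hub",.0735,0,0),("post",.052,.1,63.3),("peg tgt top",.0935,.066,-116.7)):
    p=[C[0]+r*np.cos(np.radians(th)),C[1]+r*np.sin(np.radians(th)),z]; print(n,proj(a,p).round(1),proj(b,p).round(1))
cv2.imwrite("pics/side6.png",a["frame"][:,:,::-1]);cv2.imwrite("pics/top6.png",b["frame"][:,:,::-1])
cv2.imwrite("pics/chk6.png",cv2.resize(np.hstack([a["frame"][150:270,220:380],b["frame"][130:250,260:420]])[:,:,::-1],(800,300),interpolation=cv2.INTER_CUBIC))
E
```

```text
tcp [ 0.5624 -0.14    0.0526] yaw -17.6 in tool xy rel hub [0.0182 0.0661] tilt [ 0.002 -0.001 -1.   ] q [ 0.11  0.85  0.09  1.83 -0.15  0.46 -1.57] F [ 1.5 -1.5  0.1] clk 13.55
hub [298.4 200.3] [339.6 188.3]
post [261.8 223.9] [297.6 168.2]
peg tgt top [322.  183.3] [368.6 201.7]
```

View pics/chk6.png

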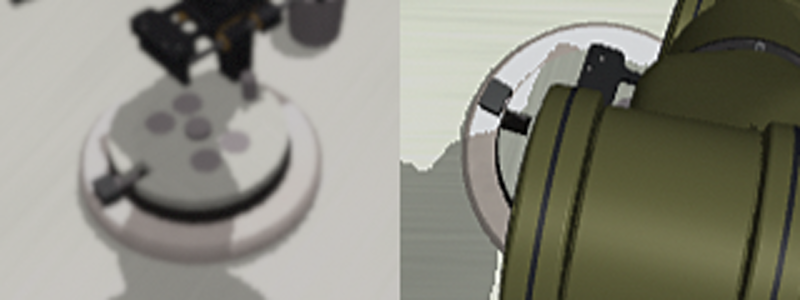

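The side view shows the peg at about (320,184), just ahead of the finger. The top view shows the notch at about (306,179) near the post at (297,168). I'll measure the remaining angle from the notch.

```bash
cat >notch.py <<'E'
from h import *
s=snapshot("top"); g=s["frame"].max(2).astype(int)
C=np.array([.565,-.0715])
def ang(u,v,z):
    d=ray(s,u,v,z)[:2]-C; return np.hypot(*d).round(4),np.degrees(np.arctan2(d[1],d[0])).round(2)
w=np.zeros(g.shape,bool); w[160:186,290:315]=1
for c,st in comps(w&(g<60),6): print("dark",c,st,"notch@.0655",ang(*c,.0655),"post@.052",ang(*c,.052))
print(g[160:190,292:318])
E
python3 notch.py
```

```text
dark [295.9 173.4] [292 171   9   5  16] notch@.0655 (np.float64(0.0972), np.float64(71.45)) post@.052 (np.float64(0.0986), np.float64(70.06))
dark [305.3 178.9] [299 174  13  10  78] notch@.0655 (np.float64(0.0748), np.float64(74.72)) post@.052 (np.float64(0.0758), np.float64(72.91))
dark [313.1 181.1] [312 177   3   9  11] notch@.0655 (np.float64(0.0577), np.float64(74.5)) post@.052 (np.float64(0.0585), np.float64(72.16))
[[215 224 168 110 123 165 219 231 222 218 216 217 216 216 216 216 218 222
  174 169 205 222 231 155 160 161]
 [220 233 124 121 107 106 145 186 228 223 218 216 216 217 217 220 221 224
  174 206 221 225 176 156 161 160]
 [227 165 114 112  82  64  66 101 161 232 228 223 218 217 219 224 172 191
  206 220 222 229 152 158 160 160]
 [167 109 132  79  76  73  69  66  84 137 158 230 226 220 222 173 170 205
  219 219 224 177 154 161 162 159]
 [121 116 123  68  74  74  73  72  68  63  78 145 191 226 227 160 205 219
  218 217 228 152 154 163 161 156]
 [110 141  90  75  76  75  76  75  74  71  68  69 114 233 176 200 219 218
  218 220 231 155 158 163 161 157]
 [124 117  73  76 
[... 1898 characters left out ...]
10  43   0
   22 182  59  53  76  83  83  82]
 [152 153 155 156 161 169 131  63 159 159 162 163 164 162 155 155 148 153
  112 154  49  63  82  84  83  83]
 [155 157 158 160 163 172  78 105 159 159 159 161 157 157 158 158 164 172
  161  98  41  70  85  85  84  83]
 [156 158 159 160 163 173  45 115 158 160 160 160 155 157 155 154 162 168
  177  60  44  74  86  85  85  84]
 [156 157 157 157 162 173  28 116 159 162 159 158 154 156 152 154 161 169
  150  45  58  80  88  86  86  85]
 [155 157 158 157 161 173  21 117 162 162 161 156 156 157 153 157 164 170
   93  41  67  85  87  87  86  85]
 [155 157 158 157 160 173  21 117 165 162 158 154 156 155 154 159 167 173
   55  38  74  87  87  86  86  85]]
```

```bash
python3 - <<'E'
from h import *
s=snapshot("top"); C=np.array([.565,-.0715])
f=s["frame"].max(2).astype(int)
# post: dark grey 60-90 block minus very dark side
m=np.zeros(f.shape,np.uint8); m[158:176,290:306]=((f>60)&(f<92))[158:176,290:306]
n,l,st,c=cv2.connectedComponentsWithStats(m); i=1+st[1:,4].argmax(); print("post",c[i],st[i]); box=cv2.minAreaRect(np.argwhere(l==i)[:,::-1].astype(np.float32)); print(box)
d=ray(s,*box[0],.052)[:2]-C; print(np.hypot(*d),np.degrees(np.arctan2(d[1],d[0])))
for a in(62.3,63.3,64.3):
    e=np.array([np.cos(np.radians(a)),np.sin(np.radians(a))]); t=np.array([-e[1],e[0]])
    print(a,[((ray(s,u,v,.0655)[:2]-C)@e*1e3,(ray(s,u,v,.0655)[:2]-C)@t*1e3) for u,v in((300.5,181),(305.5,182.5),(309.5,183.7),(310.8,179.9))])
    for name,p in(("pin tip",C+.068*e),("pin root",C+.09*e)): print(name,proj(s,[*p,.052]).round(1))
E
```

```text
post [297.55 167.78] [291 162  13  13 100]
((298.29998779296875, 168.39999389648438), (10.733125686645508, 11.180339813232422), 26.56505012512207)
0.09852401183354977 63.13121392005309
62.3 [(np.float64(79.6575390929109), np.float64(24.86865368854243)), (np.float64(68.92365686637443), np.float64(22.55021131808653)), (np.float64(60.33946149670474), np.float64(20.69608604996017)), (np.float64(61.87215692498185), np.float64(12.31811645280117))]
pin tip [311.1 174.7]
pin root [302.1 169.7]
63.3 [(np.float64(80.0794247155976), np.float64(23.47465032408835)), (np.float64(69.30671491276433), np.float64(21.343893138902548)), (np.float64(60.69146800986295), np.float64(19.639865129563706)), (np.float64(62.077714270673724), np.float64(11.236422314195101))]
pin tip [310.9 175.2]
pin root [301.8 170.4]
64.3 [(np.float64(80.4769173697691), np.float64(22.073496353741515)), (np.float64(69.66866146240258), np.float64(20.13107340310552)), (np.float64(61.024987313933906), np.float64(18.57766171599313)), (np.float64(62.264362143238436), np.float64(10.151305452502461))]
pin tip [310.6 175.7]
pin root [301.4 171. ]
```

Wall slope, wall offset and notch floor agree on about 10° remaining. Pushing in three slow rows.

```bash
python3 -m jog '[[[-0.002,0.0004,0,0,0,0.03],[-0.002,0.0004,0,0,0,0.03],[-0.002,0.0004,0,0,0,0.03],[-0.002,0.0004,0,0,0,0.03],[-0.002,0.0004,0,0,0,0.03],[-0.002,0.0004,0,0,0,0.03],[0,0,0,0,0,0],[0,0,0,0,0,0]]]'>/dev/null; python3 rel.py; python3 - <<'E'
from h import *
s=snapshot("top"); f=s["frame"]
print(f.max(2)[165:190,294:320])
cv2.imwrite("pics/chk7.png",cv2.resize(f[150:210,280:350][:,:,::-1],(700,600),interpolation=cv2.INTER_CUBIC))
E
```

```text
tcp [ 0.5492 -0.1367  0.0522] yaw -27.9 in tool xy rel hub [0.0165 0.065 ] tilt [-0.001  0.    -1.   ] q [ 0.09  0.85  0.13  1.87 -0.23  0.44 -1.68] F [ 0.4 -1.2  0.6] clk 14.75
[[ 88  75  75  76  74  74  73  71  67  70 114 241 197 111  57  45  42  42
   40  37  34  51  56  43  43  74]
 [ 72  76  73  76  75  75  75  75  75  72  35 200 116  44  50  55  56  55
   55  53  56  43  19  15  33  43]
 [ 73  75  74  75  76  76  76  77  79  48  52 131  59  55  60  60  61  60
   59  60  56  31  24  33  54  56]
 [ 74  75  74  76  75  76  76  76  68  51  83  69  56  63  64  63  62  62
   63  66  41  28  26  57  61  60]
 [ 76  76  76  76  77  77  76  72  79 138  75  55  66  67  66  65  66  65
   67  63  27  28  37  65  64  61]
 [ 76  77  75  76  77  77  79  57 174 152  60  62  69  70  68  66  67  67
   71  45  28  27  63  65  65  63]
 [ 80  78  78  76  78  78  76  72 172 100  54  67  70  69  68  68  68  71
   65  33  29  31  70  68  65  65]
 [ 58  76  82  79  80  81  61  84 143  59  62  70  72  71  69  69  72  73
   55  30  32  52  70  68  67  67]
 [ 11  32  62  78  86  80  28  92 151  64  68  72 
[... 1103 characters left out ...]
36  34  62
   82  82  80  80  79  80  79  81]
 [151 153 157 169  93  60  80  82  81  82  80  81  83  85  56  35  36  70
   84  82  82  81  81  81  80  83]
 [156 159 162 175  72  65  83  84  83  82  83  82  83  89  48  38  40  82
   84  81  82  82  82  81  82  84]
 [156 159 166 149  60  73  85  84  84  83  82  85  86  81  39  39  41  86
   83  82  82  82  81  82  82  85]
 [157 159 168  88  54  79  85  85  84  84  84  83  86  76  36  37  65  86
   84  84  82  83  83  82  85  84]
 [156 160 171  68  63  83  87  85  85  84  85  84  89  58  40  36  86  85
   85  84  84  83  82  84  87  83]
 [156 163 148  56  71  87  85  84  85  85  84  87  93  38  37  40  89  87
   84  85  83  84  83  84  87  81]]
```

View pics/chk7.png

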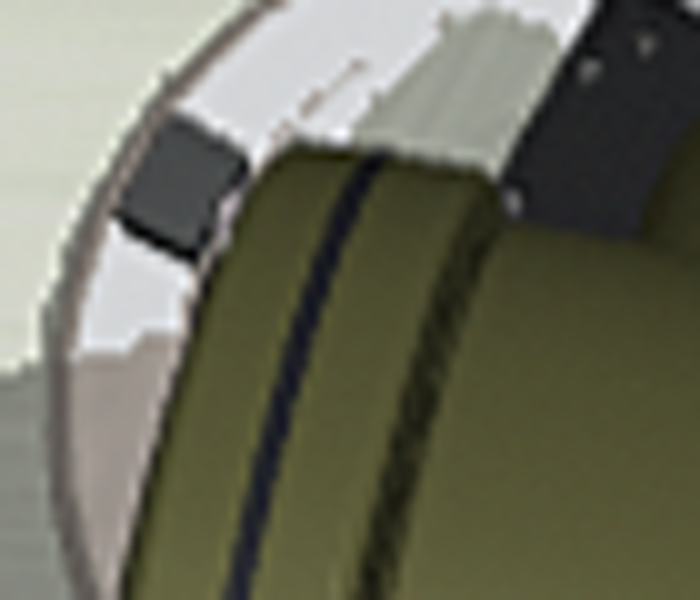

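The arm hides the notch here. I'll back off the peg, go up and swing right so the top camera can check it.

```bash
python3 -m jog '[[[0.008,0,0,0,0,0],[0.01,0,0,0,0,0],[0,0,-0.03,0,0,0],[0,0,-0.03,0,0,0],[0,0,-0.03,0,0,0],[0.012,0.045,0,0,0,0],[0.012,0.045,0,0,0,0],[0.012,0.045,0,0,0,0],[0.012,0.045,0,0,0,0],[0,0,0,0,0,0]]]'>/dev/null; python3 rel.py; cat >fin.py <<'E'
from h import *
s=snapshot("top"); f=s["frame"]; 
print(f.max(2)[162:188,292:318])
a=snapshot("side")["frame"]
import sys
cv2.imwrite(f"pics/{sys.argv[1]}.png",cv2.resize(np.hstack([a[170:250,230:350],f[145:225,280:400]])[:,:,::-1],(800,267),interpolation=cv2.INTER_CUBIC))
fi=f.astype(int); m=np.zeros(f.shape[:2],bool); w=np.s_[145:240,300:390]; m[w]=((fi[...,0]-fi[...,1]>5)&(fi[...,0]>110))[w]
C=np.array([.565,-.0715])
for c,st in comps(m,12):
    d=ray(s,*c,.0655)[:2]-C; d2=ray(s,*c,.0935)[:2]-C; print(c,st[4],"r,ang @plate",np.hypot(*d).round(4),np.degrees(np.arctan2(d[1],d[0])).round(1),"@pegtop",np.hypot(*d2).round(4),np.degrees(np.arctan2(d2[1],d2[0])).round(1))
E
python3 fin.py chk8
```

```text
tcp [ 0.5214 -0.333   0.1425] yaw -28.4 in tool xy rel hub [0.0859 0.2508] tilt [-0.001 -0.004 -1.   ] q [ 0.41  0.76  0.15  1.66 -0.15  0.73 -1.43] F [ 0.4  0.  -0.1] clk 16.05
[[217 157 108 105  77  61  63  96 154 221 217 212 208 207 209 212 164 181
  197 208 208 206 206 206 206 206]
 [159 103 123  75  72  68  65  63  79 130 149 219 214 210 212 164 162 196
  209 207 206 205 207 205 206 205]
 [114 111 116  65  72  71  71  69  64  57  72 138 182 216 219 155 197 210
  207 206 206 207 206 206 207 205]
 [104 135  83  72  72  72  71  71  71  68  64  66 110 226 177 202 217 212
  207 207 206 206 205 207 206 206]
 [117 112  69  72  71  73  71  71  73  72  72  67  30 187 110 146 194 220
  214 210 207 206 207 205 206 206]
 [140  79  69  72  71  70  72  72  72  73  74  44  44 144  46  49 106 148
  194 220 215 209 206 206 206 206]
 [ 95  70  72  71  72  73  71  73  71  73  64  42 123  94  10   2  18  52
  106 147 192 218 211 208 206 206]
 [ 63  70  72  72  71  73  73  73  72  69  74 122 135  83  22  12   6   5
   16  58 111 167 222 217 209 207]
 [ 72  73  73  73  72  73  73  74  75  54 160 161 
[... 1728 characters left out ...]
214 209 206 207 205 206 206 206 206 206
  206 206 207 207 206 205 205 206]
 [205 206 206 208 220 160  17 158 214 209 206 206 205 206 206 206 206 206
  205 206 205 205 206 206 206 206]]
[356.5 219.9] 1185 r,ang @plate 0.0743 -150.1 @pegtop 0.076 -152.7
[339.2 170.9] 134 r,ang @plate 0.0384 1.8 @pegtop 0.0327 4.2
[306.3 172.5] 32 r,ang @plate 0.0779 64.6 @pegtop 0.0751 68.3
[354.1 178.5] 132 r,ang @plate 0.0381 -52.9 @pegtop 0.0334 -58.3
[339.6 188.4] 102 r,ang @plate 0.0013 -16.5 @pegtop 0.0037 166.6
[323.7 198. ] 138 r,ang @plate 0.0381 121.4 @pegtop 0.0408 126.3
[367.9 202.3] 37 r,ang @plate 0.0659 -114.0 @pegtop 0.0653 -118.2
[338.  206.7] 135 r,ang @plate 0.0376 176.6 @pegtop 0.0415 175.3
```

```bash
python3 - <<'E'
from h import *
s=snapshot("top"); C=np.array([.565,-.0715]); a=np.radians(63.3)
e=np.array([np.cos(a),np.sin(a)]); t=np.array([-e[1],e[0]])
for n,P,z in(("up wall",((308,166.7),(310,168),(313,169.3)),.0655),("low wall",((304,174),(306,175),(308,176)),.0655),("floor",((315.3,171.5),(313.7,174.5),(312,177.5)),.0655),("pin bright axis",((302.5,170.7),(305.5,172.4),(308.5,174)),.052)):
    for u,v in P: d=ray(s,u,v,z)[:2]-C; print(n,"r %.1f t %.1f"%(d@e*1e3,d@t*1e3))
E
```

```text
up wall r 80.5 t -10.8
up wall r 75.5 t -10.3
up wall r 68.6 t -10.8
low wall r 80.6 t 6.9
low wall r 75.9 t 6.8
low wall r 71.2 t 6.7
floor r 62.1 t -9.0
floor r 62.1 t -1.8
floor r 62.3 t 5.5
pin bright axis r 88.3 t -0.1
pin bright axis r 80.9 t 0.1
pin bright axis r 73.7 t 0.1
```

View pics/chk8.png

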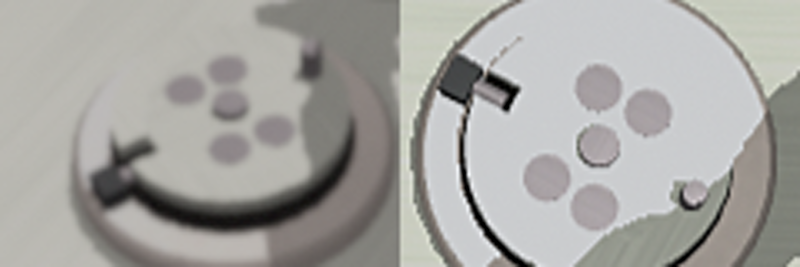

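The notch is 17.5 mm wide as measured. Its centre is 1.9 mm past the pin axis, which is within the pin's clearance. The picture shows the pin lying inside the notch at full-frame (307,172), and the peg straight across from it. Moving over the hub to press.

```bash
python3 -m jog '[[[-0.0143,-0.0418,0,0,0,0],[-0.0143,-0.0418,0,0,0,0],[-0.0143,-0.0418,0,0,0,0],[-0.0143,-0.0418,0,0,0,0],[-0.0143,-0.0418,0,0,0,0],[-0.0143,-0.0418,0,0,0,0],[0,0,0.02,0,0,0],[0,0,0.02,0,0,0],[0,0,0.02,0,0,0],[0,0,0.02,0,0,0],[0,0,0.005,0,0,0],[0,0,0,0,0,0]]]'>/dev/null; python3 rel.py
```

```text
tcp [ 0.5653 -0.0641  0.0574] yaw -27.8 in tool xy rel hub [-0.0032 -0.0067] tilt [-0.     0.001 -1.   ] q [-0.05  0.84  0.15  1.86 -0.25  0.46 -1.79] F [-0.  -0.7 -0.7] clk 17.7
```

```bash
python3 -m jog '[[[0.003,0.0065,0,0,0,0],[0,0,0.002,0,0,0],[0,0,0.002,0,0,0],[0,0,0.002,0,0,0],[0,0,0.002,0,0,0],[0,0,0,0,0,0]]]' | grep -E "pos|contact"
python3 -m jog '[[[0,0,0.002,0,0,0],[0,0,0.002,0,0,0],[0,0,0,0,0,0]]]' | grep -E "pos|contact"
python3 -m jog '[[[0,0,0.002,0,0,0],[0,0,0.002,0,0,0],[0,0,0,0,0,0]]]' | grep -E "pos|contact"
```

```text
tool_pos: [0.5646, -0.0723, 0.0491]
contact_force: [0.5, 0.5, -0.3]
tool_pos: [0.5646, -0.0724, 0.0451]
contact_force: [0.3, -0.1, -0.5]
tool_pos: [0.5647, -0.0724, 0.0412]
contact_force: [-0.1, 0.0, -0.8]
```

```bash
python3 -m jog '[[[0,0,0.002,0,0,0],[0,0,0.002,0,0,0],[0,0,0,0,0,0]]]' | grep -E "pos|contact"
python3 -m jog '[[[0,0,0.002,0,0,0],[0,0,0.002,0,0,0],[0,0,0,0,0,0]]]' | grep -E "pos|contact"
```

```text
tool_pos: [0.5648, -0.0724, 0.0372]
contact_force: [-0.4, -0.8, 1.5]
tool_pos: [0.5648, -0.0724, 0.033]
contact_force: [-0.6, 0.2, 0.4]
```

```bash
python3 -m jog '[[[0,0,0.001,0,0,0]]]' | grep -E "pos|contact"
python3 - <<'E'
from h import *
s=snapshot("side"); f=s["frame"].max(2).astype(int)
print(proj(s,[.535,-.130,.0935]),proj(s,[.535,-.130,.080]))
print(f[172:202,314:334])
p=get_state()["tool_pos"]; print([proj(s,p+[0,0,k]).round(1) for k in(0,.027,.04)]); print(f[185:212:1,284:312])
E
```

```text
tool_pos: [0.5648, -0.0724, 0.0323]
contact_force: [-1.1, 0.3, 4.2]
[322.02320228 183.4538836 ] [322.14837366 187.45995188]
[[ 61  85 112 139 159 173 184 192 197 196 192 183 157 113  71  56  54  48
   33  24]
 [113 139 161 177 188 193 195 194 188 181 174 159 132  96  72  69  64  51
   36  24]
 [160 176 187 194 197 194 189 177 164 150 135 116  95  84  92 104  98  70
   37  26]
 [184 192 195 193 188 179 165 143 124 111 100  94  96 115 137 152 143 106
   59  28]
 [183 186 181 175 164 149 129 109 102 106 116 128 142 160 176 184 175 144
   93  50]
 [157 160 149 137 127 116 107 111 125 143 160 170 179 188 195 197 190 171
  133  88]
 [112 115 107 104 102 108 123 143 163 178 188 194 196 199 201 200 198 188
  166 137]
 [ 70  78  88 107 126 142 160 176 188 196 199 201 202 202 201 202 201 198
  188 175]
 [ 54  82 114 143 164 177 187 194 199 201 202 202 201 201 201 202 202 201
  199 195]
 [ 54  99 143 172 188 195 199 200 202 202 202 202 201 202 202 201 202 202
  202 201]
 [ 53 105 155 185 197 201 201 201 200 200 201 201 201 201 201 202 202 202
  202 201]
 [ 50 102 155 186 198 200 199 197 194 192
[... 4104 characters left out ...]
137 137 138 138 139 139 140 139 137 128 106  77  56  50  60  75  82  83
   87  98 118 138 146 143 140 137 134 134]
 [139 139 139 139 139 139 139 139 137 133 120  99  83  74  77  83  86  90
   96 110 126 136 138 135 130 128 127 129]
 [138 140 139 139 138 138 138 138 138 136 130 120 109 100  96  97 101 105
  115 124 133 137 134 127 121 122 130 135]
 [139 140 138 139 138 139 138 138 138 138 137 133 126 122 118 118 120 125
  129 134 137 136 129 119 113 122 140 147]
 [139 138 139 138 138 138 138 137 137 139 138 137 135 134 132 131 132 134
  137 137 137 134 123 111 110 124 142 153]
 [138 138 138 138 138 139 137 138 138 138 138 137 135 135 133 132 132 134
  135 137 138 131 121 110 110 124 140 152]]
```

Moving, the tool reads 4.2 N. The peg top sits near row 187, where 187.5 means seated and 183.5 means up, so the plate is going down. I'll press on until it meets the seat.

```bash
for i in 1; do python3 -m jog '[[[0,0,0.001,0,0,0]]]' | grep -E "pos|contact"; python3 -m jog '[[[0,0,0.001,0,0,0]]]' | grep -E "pos|contact"; python3 -m jog '[[[0,0,0.001,0,0,0]]]' | grep -E "pos|contact"; done
```

```text
tool_pos: [0.5648, -0.0724, 0.0314]
contact_force: [-1.0, 1.1, 4.0]
tool_pos: [0.5648, -0.0724, 0.0303]
contact_force: [-0.5, 0.5, 2.2]
tool_pos: [0.5648, -0.0724, 0.0293]
contact_force: [-0.5, 0.1, 4.2]
```

```bash
python3 -m jog '[[[0,0,0.001,0,0,0],[0,0,0.001,0,0,0]]]' | grep -E "pos|contact"; python3 -m jog '[[[0,0,0.001,0,0,0],[0,0,0.001,0,0,0]]]' | grep -E "pos|contact"
```

```text
tool_pos: [0.5649, -0.0724, 0.028]
contact_force: [-2.7, 0.9, 17.0]
tool_pos: [0.5649, -0.0724, 0.0278]
contact_force: [-6.4, 1.4, 33.1]
```

The force rises sharply, so it is on the seat. Retreating the way I came and checking from both views.

```bash
python3 -m jog '[[[0,0,-0.005,0,0,0],[0,0,-0.03,0,0,0],[0,0,-0.04,0,0,0],[0,0,-0.04,0,0,0],[0.0143,0.0418,0,0,0,0],[0.0143,0.0418,0,0,0,0],[0.0143,0.0418,0,0,0,0],[0.0143,0.0418,0,0,0,0],[0.0143,0.0418,0,0,0,0],[0.0143,0.0418,0,0,0,0],[0,0,0,0,0,0]]]'>/dev/null; python3 rel.py
python3 - <<'E'
from h import *
C=np.array([.565,-.0715]); t=snapshot("top"); s=snapshot("side")
def pink(i,w):
    f=i["frame"].astype(int); m=np.zeros(f.shape[:2],bool); m[w]=((f[...,0]-f[...,1]>5)&(f[...,0]>100))[w]; return m
for c,st in comps(pink(t,np.s_[145:225,300:390]),12):
    print(c,st[4],*[(z,np.round(ray(t,*c,z)[:2]-C,4)) for z in(.052,.060,.080)])
print("side")
for c,st in comps(pink(s,np.s_[170:240,255:345]),10): print(c,st)
for n,r,a,z in(("hub up",0,0,.0735),("hub down",0,0,.060)): print(n,proj(s,[*C,z]).round(1),proj(t,[*C,z]).round(1))
print("cutter/cup/shaker mids unchanged?"); o=cv2.imread("pics/top0.png")[:,:,::-1].astype(int); d=abs(o-t["frame"].astype(int)).max(2)
for n,w in(("shaker",np.s_[150:200,145:195]),("cutter",np.s_[205:250,115:165]),("cup",np.s_[165:212,415:475])): print(n,(d[w]>60).sum())
print(t["frame"].max(2)[164:182,300:318])
E
```

```text
tcp [ 0.5208 -0.3396  0.1399] yaw -28.3 in tool xy rel hub [0.0883 0.257 ] tilt [-0.001 -0.004 -1.   ] q [ 0.42  0.77  0.15  1.65 -0.15  0.73 -1.43] F [ 0.3  0.2 -0.6] clk 22.38
[306.8 150.4] 19 (0.052, array([0.0839, 0.0707])) (0.06, array([0.0819, 0.0706])) (0.08, array([0.077 , 0.0701]))
[378.8 160.8] 53 (0.052, array([ 0.065 , -0.0834])) (0.06, array([ 0.0632, -0.0824])) (0.08, array([ 0.0586, -0.0801]))
[339.  172.1] 128 (0.052, array([0.0386, 0.001 ])) (0.06, array([0.037 , 0.0014])) (0.08, array([0.0329, 0.0022]))
[306.6 172.7] 32 (0.052, array([0.0357, 0.07  ])) (0.06, array([0.0341, 0.0698])) (0.08, array([0.03  , 0.0694]))
[353.6 179.6] 124 (0.052, array([ 0.0232, -0.0304])) (0.06, array([ 0.0217, -0.0298])) (0.08, array([ 0.0178, -0.0284]))
[339.1 189.5] 96 (0.052, array([0.0012, 0.0001])) (0.06, array([-0.0002,  0.0004])) (0.08, array([-0.0036,  0.0013]))
[380.8 208.7] 412 (0.052, array([-0.0378, -0.0891])) (0.06, array([-0.0389, -0.0882])) (0.08, array([-0.0416, -0.0857]))
[323.6 199. ] 132 (0.052, array([-0.0199,  0.0325])) (0.06, array([-0.0211,  0.0326])) (0.08, array
[... 1338 characters left out ...]
 10  21  57 100 181 206]
 [ 24  88  92 109 124 139 149 163 164 149 140 132  63  19  15  33 200 210]
 [ 49 117  57  69  85 108 125 141 155 163 173 126  48  17   0 190 216 207]
 [157  71 140 194 146  76  90 113 131 145 170  80  22   0 137 221 211 206]
 [178  42 204 221 204 192 103  52  92 121 122  41  10  29 208 214 207 206]
 [ 96 129 215 211 209 217 193 190 105  64  58  17   0 139 218 210 206 205]
 [ 29 151 211 208 206 208 210 217 197 146  57   2  21 206 214 207 205 205]
 [ 37 200 212 205 206 206 207 207 214 205 194 138 130 214 209 205 205 205]
 [ 27 216 210 206 206 204 203 205 207 210 215 200 198 209 206 205 205 205]
 [126 215 208 205 205 205 205 204 205 206 206 207 208 207 206 205 205 205]]
```

The hub now sits at its seated position in both views: side row 204.4 against 204.1 expected, top row 189.5 against 189.4. The pin shows inside the notch with a gap on each side. Shaker and cutter are unchanged. The pixel change near the cup is the gripper in view well above it, with no force felt.

```bash
python3 -c "
from plant import *
print(finish_job())"
```

```text
the job is handed in; nothing more can be done
None
```

I turned the plate half a turn by its peg until the notch was over the pin, pressed it down onto its seat (confirmed in both cameras), and handed the job in at about 22 s. The shaker and cutter did not move; the gripper blocked the view of the cup, but no contact was felt. The hand-in returned no verdict.

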